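Put the beads away in the slide-in bin

TASK

Tip all four wooden beads from the small wooden tote into the pulled-out bin of the plywood drawer unit and stand the empty tote upright on the desk. Then, with the beads in it, push the bin fully home under its cover until the spring catch clicks, and let go; leave the other things on the desk where they are.

Things in the scene. Friction and masses are not known exactly. Their poses are not given: they have to be found in the camera images.
- unit: Plywood drawer unit, fixed to the desk. Origin on the desk, on its middle line; x is the direction in which the bin is pushed home, z up. Base board 12 thick, x -75 to 260, y -90 to 90. Cover (roof): underside 90, top 100 above the desk, x 65 to 260, y -91 to 91, on side cheeks (|y| 79 to 91, x 65 to 255), closed at the back.
- cover_edge (a point): Middle of the cover's front edge, on its top (100 above the desk), at x 65 in the unit's axes. Axes as the unit's. The home bin's front face lies 25 behind this edge, so the tool has to reach in under the edge, tilted.
- bin (a joint): How far the open-topped pale wooden bin is pushed in, m: 0 fully out (front face at x -60 of the unit), 0.150 home at the stop; starts at 0 to 0.02. It slides with about 2 N; from 0.128 to 0.1395 the catch resists with up to about 8 N, beyond that it snaps over and the bin goes on to 0.150 by itself.
- bin_in (a point): Centre of the bin's inner floor, 18 above the desk; moves with the bin; axes as the unit's. Outside the bin measures 150 (x) by 138 (y) by 55 high, walls 5, rim 69 above the desk; inside 140 by 128 by 51 deep.
- bin_front (a point): Middle of the bin's plain front face (the face towards the robot, x -75 from the bin's centre), 44 above the desk; the face is 138 wide and reaches from 14 to 69 above the desk. Push here.
- catch (a joint): Spring catch in the steel block outside the unit's -y cheek at x 195. How far its nose is pushed back, m: near 0 when free, up to 0.005 while the bin's rib passes, below 0.002 when the bin is home.
- tote: Loose wooden tote, 115 long (x -60 to 55), 90 wide (y), walls 4 thick and 42 high, floor 4, handle arched over it, 160 g empty. Origin on its underside below the handle, z up. The -x end is the spout: no wall, the floor rises from x -25 to a lip at x -60, 17 high (20 degrees); beads roll out once it is tipped spout end down by more than about 25 degrees.
- tote_handle (a point): Middle of the tote's handle bar, 85 above its underside. The bar runs along the tote's y, 90 long, 12 thick (x) and 18 high (76 to 94 above the underside); grip it from above across its 12 mm. Axes as the tote's.
- tote_lip (a point): Middle of the spout's lip, at x -60, 17 above the tote's underside. Axes as the tote's.
- bead0_center (a point): Centre of a plain round wooden bead, diameter 30, 12 g, starting in the tote (four alike).
- bead1_center (a point): Centre of a plain round wooden bead, diameter 30, 12 g, starting in the tote (four alike).
- bead2_center (a point): Centre of a plain round wooden bead, diameter 30, 12 g, starting in the tote (four alike).
- bead3_center (a point): Centre of a plain round wooden bead, diameter 30, 12 g, starting in the tote (four alike).
- glue: Bystander, loose: white glue bottle with a blue cap, diameter 52, height 130, standing. Origin at the centre of its underside. Leave it.
- ruler: Bystander, loose: short flat wooden ruler, 120 x 28 x 5. Origin at the centre of its underside. Leave it.
- knife: Bystander, loose: red closed craft knife, 150 x 22 x 16, lying. Origin at the centre of its underside. Leave it.
- tape: Bystander, loose: tape dispenser, 120 x 50 x 74 high. Origin at the centre of its underside. Leave it.
- paintjar: Bystander, loose: small green glass paint jar, diameter 50, height 50. Origin at the centre of its underside. Leave it.
- sander: Bystander, loose: cork sanding block, 100 x 55 x 30. Origin at the centre of its underside. Leave it.
- penmug: Bystander, loose: empty white mug, diameter 76, height 90. Origin at the centre of its underside. Leave it.
There are look-alikes about, which are no part of the job. Leave any blue look-alike of the tote alone.

How it is judged:
On the way:
1. all four beads are in the bin while it is still pulled out (x of bead0_center in the frame of bin_in between -0.075 and 0.075 m and y of bead0_center in the frame of bin_in between -0.069 and 0.069 m and z of bead0_center in the frame of bin_in between 0 and 0.05 m and x of bead1_center in the frame of bin_in between -0.075 and 0.075 m and y of bead1_center in the frame of bin_in between -0.069 and 0.069 m and z of bead1_center in the frame of bin_in between 0 and 0.05 m and x of bead2_center in the frame of bin_in between -0.075 and 0.075 m and y of bead2_center in the frame of bin_in between -0.069 and 0.069 m and z of bead2_center in the frame of bin_in between 0 and 0.05 m and x of bead3_center in the frame of bin_in between -0.075 and 0.075 m and y of bead3_center in the frame of bin_in between -0.069 and 0.069 m and z of bead3_center in the frame of bin_in between 0 and 0.05 m and value of joint bin below 0.06 m), for 0.2 s.
At the end, for the whole second after the job is handed in: All four beads are in the bin; the bin is home (slide past 0.145 of 0.150 m) with the spring catch snapped back behind its rib (nose pushed back less than 2.8 mm); the tote stands upright on the desk (within 0.12 rad, underside within 8 mm of the desk top), at rest (x of bead0_center in the frame of bin_in between -0.075 and 0.075 m and y of bead0_center in the frame of bin_in between -0.069 and 0.069 m and z of bead0_center in the frame of bin_in between 0 and 0.05 m and x of bead1_center in the frame of bin_in between -0.075 and 0.075 m and y of bead1_center in the frame of bin_in between -0.069 and 0.069 m and z of bead1_center in the frame of bin_in between 0 and 0.05 m and x of bead2_center in the frame of bin_in between -0.075 and 0.075 m and y of bead2_center in the frame of bin_in between -0.069 and 0.069 m and z of bead2_center in the frame of bin_in between 0 and 0.05 m and x of bead3_center in the frame of bin_in between -0.075 and 0.075 m and y of bead3_center in the frame of bin_in between -0.069 and 0.069 m and z of bead3_center in the frame of bin_in between 0 and 0.05 m and value of joint bin above 0.145 m and value of joint catch below 0.0028 m and height (world z) of tote between -0.008 and 0.008 m and angle between tote's own z axis and vertical below 0.12 rad and linear speed of tote below 0.03 m/s); the robot touches nothing.
It fails at once if another thing on the desk is shifted by more than 40 mm (distance of any of glue, ruler, knife, tape, paintjar, sander, penmug from where it was at the start of the episode above 0.04 m).
It also fails if it takes over 67 s, if anything falls off the work surface, if the arm or the gripper's body presses on something with over 40 N, if the wrist force passes 120 N, or if a joint passes its speed limit or range.

ROBOT

A 7-joint arm with a two-finger parallel gripper is mounted at the origin on the work surface. World frame = base frame: x ahead of the robot, y to its left, z up, the work surface at z = 0. Lengths are in m, angles in rad, forces in N, time in s.
With the tool pointing down it reaches from about 0.4 to 0.85 m from the base axis. Payload 10.4 kg.
Tool frame: the origin (TCP) lies on the front face of the gripper's body, between the roots of the fingers; the fingertips stand 73 mm ahead of it and the grasp point (between the pads) lies manip.hold_point_z ahead of it (manip.hold_point_z is the distance from the TCP to the grasp point, in m); y points along the fingers, z is the direction in which the jaws open and shut, and the axes are right-handed (so a half turn about y gives the same grasp; the last joint's range is limited). The gripper opens to 85 mm and grips with 20 to 120 N. Pads are 22 mm wide; open, the fingers measure 114 mm over their backs; the gripper's body (76 mm by 85 mm) begins 54 mm behind the grasp point. The pads swing forward as they close: fully open they stand 13 mm farther back than shut.
Start: joints at [-1.136, 0.332, -0.065, 1.46, 0.022, 1.35, -0.088], TCP at [0.276, 0.561, 0.304] pointing down, gripper open.
Joint ranges: [-2.6, 2.6], [-0.5, 2.12], [-1.47, 1.34], [0.16, 2.42], [-1.27, 4.41], [0.06, 2.06], [-2.6, 2.6]. Speed limits (rad/s): [2.22, 2.22, 2.79, 2.79, 3.14, 3.14, 3.14].

INTERFACE

Orientations are given as a unit quaternion [x, y, z, w].
In Python, from workcell import manip gives the robot as it stands.
- The arm moves only by the tool arm_command, never from a script. Its argument "targets" is a list of rows, each a list of 5 numbers: the shift along the tool's x, y, z in cm, then the turn about the tool's y in rad, then the opening in per cent of the stroke, from 0 (shut) to 100 (fully open). A call has 1 to 10 rows; each row is the pose to reach, as a shift and turn from the pose commanded when the call began, along the tool's axes at that moment; what a row does not reach only later rows make up. A row lasts 1/12 s, in which the tool goes at most 41.7 mm and 7.16 degrees, less where a joint would pass 70% of its speed; a pose out of reach is approached as far as the arm can. A call with a gripper value outside its range is refused whole. The fingers move at their own pace and stop on an object; "squeeze" is the grip in N (left out, the last holds). Time passes only in rows, so rows that repeat a pose let the fingers close. It gives the time, the measured TCP pose, the force and the opening at its end, in the units of the state.
- manip.get_obs(): the state, without advancing time (a new reading comes with each control period).
- manip.camera(name): name is "scene" or "top" or "wrist"; returns the picture (384x512x3 uint8, red, green, blue); there is no depth.
- manip.camera_params(name): a dict with "fx", "fy", "cx", "cy" (pixels), "dist" ([k1, k2, p1, p2, k3] as OpenCV has them; the pictures are not rectified), "origin" and "attitude" of the camera in the world. Camera axes: x right, y down, z forward; pixel columns grow to the right and rows downward; lengths in m; the calibration is good to about 2 mm. A picture is of the moment at which its call begins: read the wrist's pose just before it. camera_params takes no time and is no camera call; for the wrist camera it gives the pose at the moment of the call.
- manip.hand_in(): hands the job in, once; it reports no verdict.
The state is a dict: "clock": time; "joint_pos": joint angles; "joint_velocities": joint speeds; "tau": joint torques, N m; "position": TCP position; "ee_rot": TCP orientation; "ft_force": force on the tool from outside, world axes, zero at the start; "torque": the same for the moment, N m; "grip_width": opening from 0.0 (shut) to 1.0 (fully open).
Only numpy, scipy, OpenCV 4.12 (cv2) and the standard library are available. Lean on these libraries where they do the work, as an engineer would, in place of code of your own. Each camera call takes 0.05 s, during which the arm holds its last target. There are 200 camera calls.

## Working session

There is one attempt and no reset: what is moved stays moved. The work goes in short steps, Python scripts to look and compute and a tool call to move; the robot and the scene stay as the last step left them, time stands still between calls to the robot, and variables do not carry over. Pictures are saved under pics/ and viewed, about 8 in all and at most 12, crops included, and the job is handed in when it is done.

Besides the shell and the picture viewer there is one more tool, called after "Call:" by a JSON object that holds its "method" and its "body", one argument or row to a line. arm_command: Moves the arm, as the interface text tells. Its arguments: {"type":"object","properties":{"targets":{"type":"array","items":{"type":"array","items":{"type":"number"}}},"squeeze":{"type":"number"}},"required":["targets"]}

```bash
mkdir -p pics; ls; cat > h.py <<'E'
import numpy as np, cv2
from scipy.spatial.transform import Rotation as R
from workcell import manip
def par(n):
    p=manip.camera_params(n); K=np.array([[p['fx'],0,p['cx']],[0,p['fy'],p['cy']],[0,0,1.]])
    a=np.array(p['attitude'],float); M=R.from_quat(a).as_matrix() if a.size==4 else a.reshape(3,3)
    return K,np.array(p['dist'],float),np.array(p['origin'],float),M
def ray(P,uv):
    K,d,o,M=P; q=cv2.undistortPoints(np.array(uv,float).reshape(-1,1,2),K,d).reshape(-1,2)
    return o,np.c_[q,np.ones(len(q))]@M.T
def onz(P,uv,z):
    o,v=ray(P,uv); return o+v*((z-o[2])/v[:,2])[:,None]
def proj(P,X):
    K,d,o,M=P; X=np.atleast_2d(X); return cv2.projectPoints((X-o)@M,np.zeros(3),np.zeros(3),K,d)[0].reshape(-1,2)
def snap(n,f):
    P=par(n); im=manip.camera(n)[:,:,::-1].copy(); cv2.imwrite('pics/'+f,im); return P,im
E
python3 - <<'E'
from h import *
print(manip.get_obs(),manip.hold_point_z)
for n in("scene","top","wrist"): print(n,manip.camera_params(n))
_,a=snap("top","top0.png");_,b=snap("scene","sc0.png")
cv2.imwrite('pics/t0.png',cv2.resize(a,(800,600),interpolation=cv2.INTER_CUBIC));cv2.imwrite('pics/s0.png',cv2.resize(b,(800,600),interpolation=cv2.INTER_CUBIC))
E
```

```text
pics
{'clock': 0.0, 'joint_pos': array([-1.13559388,  0.33288901, -0.06469453,  1.46095601,  0.02158791,
        1.34989438, -0.08849748]), 'joint_velocities': array([-3.18527314e-04, -7.61992129e-05,  1.69626641e-03, -5.12121873e-04,
        2.70390410e-04, -9.75634974e-04, -1.33307512e-03]), 'tau': array([ 5.16837154e-04, -6.25454879e+01,  4.92070033e-02, -3.91586566e+01,
        1.62239018e-02,  1.00985711e-02, -3.61251159e-05]), 'position': array([0.2761149 , 0.5603932 , 0.30309812]), 'ee_rot': array([ 0.68916804, -0.16053891,  0.16034571, -0.68815981]), 'ft_force': array([-0.00588359,  0.05761268, -0.28138419]), 'torque': array([-0.01428709,  0.03001904,  0.03148336]), 'grip_width': 0.9983771365048489} 0.0539
scene {'fx': 486.8557115748583, 'fy': 486.8557115748583, 'cx': 253.32399858351718, 'cy': 189.54555421719968, 'dist': array([0.03447812, 0.        , 0.        , 0.        , 0.        ]), 'origin': array([ 1.25534262, -0.80236941,  0.82470556]), 'attitude': array([ 0.82344056,  0.32350733, -0.18290893, -0.42875747])}
top {'fx': 478.6595188029445, 'fy': 478.6595188029445, 'cx': 252.8192982324522, 'cy': 196.5927143923464, 'dist': array([-0.08806282,  0.        ,  0.        ,  0.        ,  0.        ]), 'origin': array([ 0.23745427, -0.00160122,  1.51672789]), 'attitude': array([-0.6956821 ,  0.7126428 , -0.06248431,  0.0652868 ])}
wrist {'fx': 310.33284722234504, 'fy': 310.33284722234504, 'cx': 255.9402867444738, 'cy': 189.39847851216263, 'dist': array([-0.08198235,  0.        ,  0.        ,  0.        ,  0.        ]), 'origin': array([0.21552234, 0.59041536, 0.37442682]), 'attitude': array([0.84104414, 0.52384645, 0.07063804, 0.11506481])}
```

View pics/t0.png

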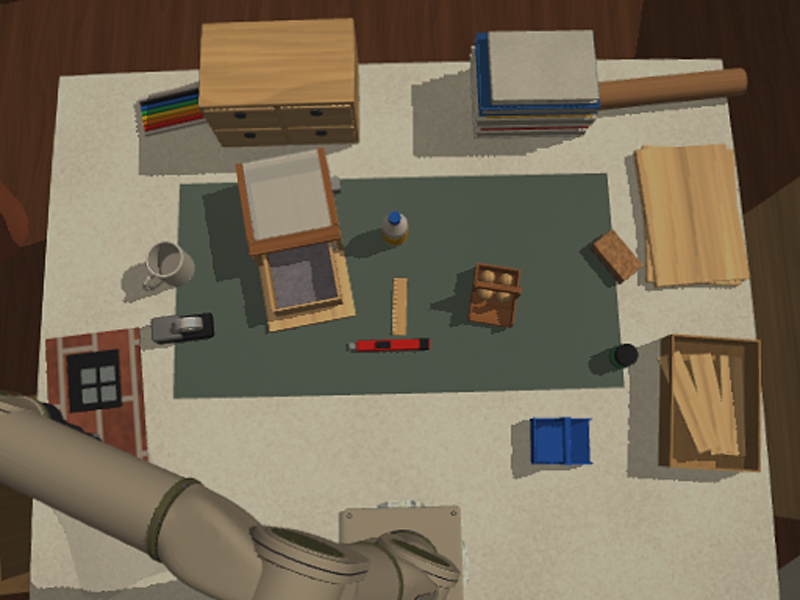

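View pics/s0.png

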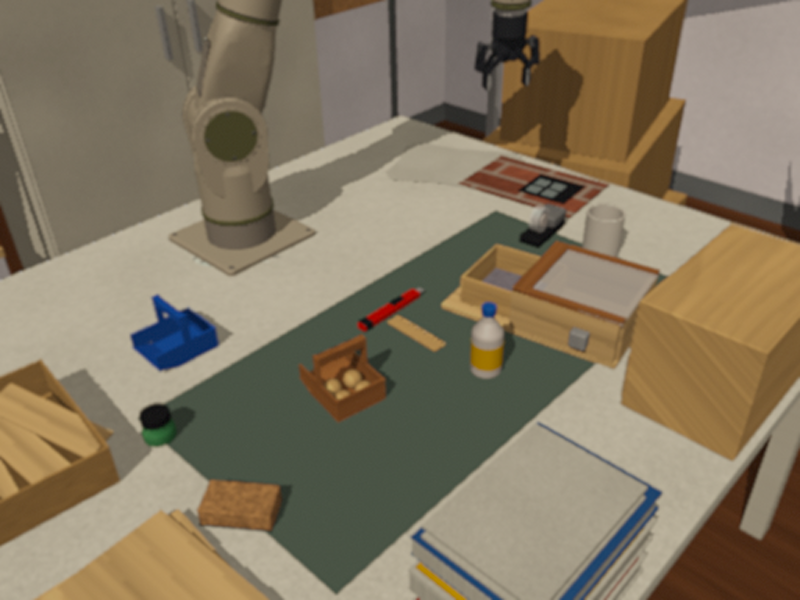

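Candidates for the tote (top view, 800x600): brown with beads at (495,294) and blue at (560,441). The brown one is wooden and holds the four beads, so it should be the one. I'll confirm it in one enlarged crop, together with the unit.

```bash
python3 - <<'E'
from h import *
a=cv2.imread('pics/top0.png')
t=cv2.resize(a[160:216,285:345],(400,373),interpolation=cv2.INTER_CUBIC)   # 6.667x
u=cv2.resize(a[90:216,145:235],(400,560),interpolation=cv2.INTER_CUBIC)    # 4.444x
o=np.zeros((560,800,3),np.uint8);o[:373,:400]=t;o[:,400:]=u
cv2.imwrite('pics/crop1.png',o)
E
```

```text
(no output)
```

View pics/crop1.png

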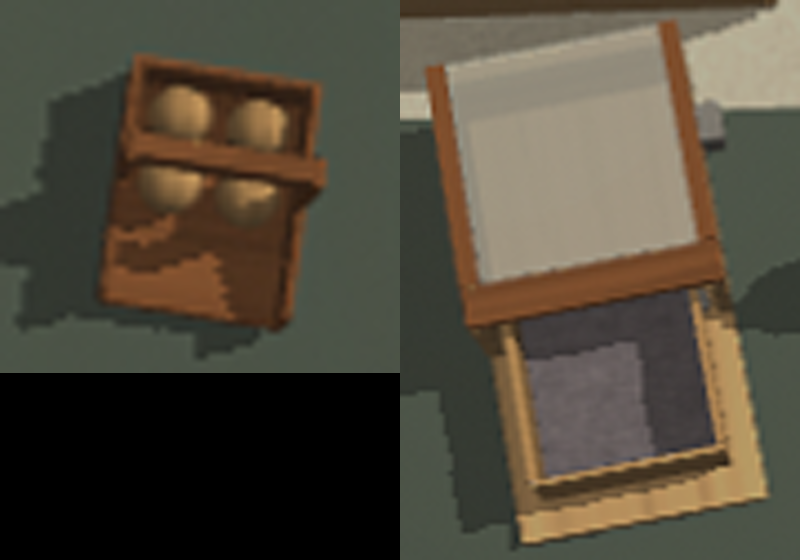

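Call:
{"method": "arm_command", "body": {
  "targets": [
    [0,0,0,0.1,100],
    [0,0,0,0.1,100]
  ],
  "squeeze": 60
}}

```text
clock: 0.27
position: [0.2762, 0.5605, 0.3034]
ee_rot: [0.68, -0.196, 0.196, -0.679]
ft_force: [0.5, -0.2, -0.2]
grip_width: 1.0
```

The crop confirms the brown open-fronted tote with four beads. Its bar top runs (129,146)–(322,170) in the crop, and the spout is at the bottom, toward the robot. On the right, the cover's front edge runs (470,323)–(726,279), the base front is at (522,543)–(768,494), and the bin front rim is at (535,487)–(728,452). The turn is only a yaw, since the tool stays vertical, so I'll tip the tote by pivoting its underside on the bin's side rim with the bar held loosely.

```bash
python3 - <<'E'
from h import *
P=par("top")
f=lambda p,ox,oy,s,x0: [(p[0]-x0+.5)/s-.5+ox,(p[1]+.5)/s-.5+oy]
T=lambda p:f(p,285,160,6.667,0); U=lambda p:f(p,145,90,4.444,400)
b=onz(P,[T((129,146)),T((322,170))],.094);d=b[1]-b[0];print('bar',b.round(4),b.mean(0).round(4),np.linalg.norm(d).round(4),np.degrees(np.arctan2(d[1],d[0])).round(1))
s=onz(P,[T((103,300)),T((288,325))],.017);print('lip',s.round(4),s.mean(0).round(4))
for n,q,z in(('cover',[(470,320),(724,275)],.1),('coverback',[(428,66),(672,22)],.1),('base',[(522,543),(768,494)],.006),('rim',[(535,487),(728,452)],.069)):
    c=onz(P,[U(x) for x in q],z);d=c[1]-c[0];print(n,c.round(4),c.mean(0).round(4),np.linalg.norm(d).round(4),np.degrees(np.arctan2(d[1],d[0])).round(1))
a=cv2.imread('pics/top0.png')
for n,q,z in(('glue',(397,243),0.0),('knife L',(347,347),.01),('knifeR',(428,344),.01),('tape',(183,328),.05),('mug',(170,262),.05),('ruler',(400,306),0)): print(n,onz(P,[(q[0]*.64,q[1]*.64)],z).round(3))
E
```

```text
bar [[ 0.5407 -0.1555  0.094 ]
 [ 0.5274 -0.2431  0.094 ]] [ 0.534  -0.1993  0.094 ] 0.0887 -98.6
lip [[ 0.4824 -0.1482  0.017 ]
 [ 0.4682 -0.2359  0.017 ]] [ 0.4753 -0.192   0.017 ]
cover [[0.6126 0.2817 0.1   ]
 [0.6399 0.1059 0.1   ]] [0.6263 0.1938 0.1   ] 0.1779 -81.2
coverback [[0.7993 0.3146 0.1   ]
 [0.8269 0.1412 0.1   ]] [0.8131 0.2279 0.1   ] 0.1756 -81.0
base [[0.4708 0.2608 0.006 ]
 [0.5023 0.0828 0.006 ]] [0.4865 0.1718 0.006 ] 0.1807 -80.0
rim [[0.5001 0.241  0.069 ]
 [0.5215 0.1067 0.069 ]] [0.5108 0.1738 0.069 ] 0.136 -81.0
glue [[ 0.652 -0.006  0.   ]]
knife L [[0.433 0.101 0.01 ]]
knifeR [[ 0.436 -0.064  0.01 ]]
tape [[0.474 0.426 0.05 ]]
mug [[0.611 0.457 0.05 ]]
ruler [[ 0.517 -0.009  0.   ]]
```

```bash
cat >> h.py <<'E'
def go(x,y,z,yaw):
    o=manip.get_obs(); M=R.from_quat(o['ee_rot']).as_matrix(); p=o['position']
    s=M.T@(np.array([x,y,z])-p)*100; cur=np.degrees(np.arctan2(M[1,2],M[0,2])); t=(cur-yaw+180)%360-180
    print('shift cm',s.round(2),'turn',round(np.radians(t),3),'| now',p.round(4),'yaw',cur.round(1),'tilt',M[2,1].round(4),'F',o['ft_force'].round(1),'grip',round(o['grip_width'],3),'t',o['clock'],'j',o['joint_pos'].round(2))
E
python3 -c "
from h import *
go(.534,-.199,.26,-8)"
```

```text
shift cm [ 62.31   4.4  -50.5 ] turn 1.148 | now [0.2762 0.5605 0.3034] yaw 57.8 tilt -1.0 F [ 0.5 -0.2 -0.2] grip 1.0 t 0.2667 j [-1.15  0.33 -0.05  1.46  0.02  1.35 -0.19]
```

Call:
{"method": "arm_command", "body": {
  "targets": [
    [62.3,4.4,-50.5,1.148,50],
    [62.3,4.4,-50.5,1.148,50],
    [62.3,4.4,-50.5,1.148,50],
    [62.3,4.4,-50.5,1.148,50],
    [62.3,4.4,-50.5,1.148,50],
    [62.3,4.4,-50.5,1.148,50],
    [62.3,4.4,-50.5,1.148,50],
    [62.3,4.4,-50.5,1.148,50],
    [62.3,4.4,-50.5,1.148,50],
    [62.3,4.4,-50.5,1.148,50]
  ]
}}

```text
clock: 1.1
position: [0.4119, 0.1653, 0.2811]
ee_rot: [-0.464, 0.534, -0.534, 0.464]
ft_force: [0.8, 0.9, -0.2]
grip_width: 0.495
```

```bash
python3 -c "
from h import *
go(.534,-.199,.26,-8)"
```

```text
shift cm [34.37  2.09 17.17] turn -0.0 | now [0.4119 0.1653 0.2811] yaw -8.0 tilt -1.0 F [ 0.8  0.9 -0.2] grip 0.495 t 1.1 j [-0.79 -0.07  0.3   1.96  0.02  1.25 -0.64]
```

Call:
{"method": "arm_command", "body": {
  "targets": [
    [34.4,2.1,17.2,0,50],
    [34.4,2.1,17.2,0,50],
    [34.4,2.1,17.2,0,50],
    [34.4,2.1,17.2,0,50],
    [34.4,2.1,17.2,0,50],
    [34.4,2.1,17.2,0,50],
    [34.4,2.1,17.2,0,50],
    [34.4,2.1,17.2,0,50],
    [34.4,2.1,17.2,0,50],
    [34.4,2.1,17.2,0,50]
  ]
}}

```text
clock: 1.93
position: [0.5357, -0.203, 0.2597]
ee_rot: [0.465, -0.532, 0.534, -0.463]
ft_force: [-0.9, -1.5, 0.4]
grip_width: 0.502
```

```bash
python3 -c "
from h import *
P,im=snap('wrist','w1.png')
go(.534,-.199,.139,-8)
print(proj(P,[[.534,-.199,.094],[.5407,-.1555,.094],[.5274,-.2431,.094]]).round(0))"
```

```text
shift cm [-0.34 12.05 -0.2 ] turn 0.001 | now [ 0.5356 -0.2023  0.2595] yaw -7.9 tilt -1.0 F [-2.2  0.1 -0.5] grip 0.498 t 1.9833 j [-0.31  0.29  0.71  1.7  -0.19  1.23  0.3 ]
[[253. 186.]
 [254. 130.]
 [252. 238.]]
```

View pics/w1.png

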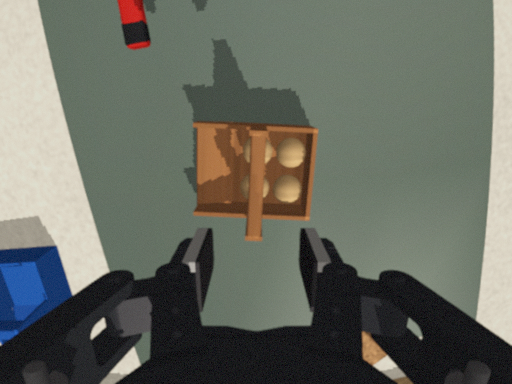

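The wrist view shows the bar's top face from (259,130) to (255,240), 4 px from the prediction at (253,186). I'll use this nearer measurement.

```bash
python3 -c "
from h import *
P=par('wrist')
b=onz(P,[(259,131),(255,240)],.094);d=b[0]-b[1];c=b.mean(0);y=np.degrees(np.arctan2(d[1],d[0]))-90
print(b,c,np.linalg.norm(d),y)
go(c[0],c[1],.139,y)"
```

```text
[[ 0.54440413 -0.15596508  0.094     ]
 [ 0.52905834 -0.24420416  0.094     ]] [ 0.53673124 -0.20008462  0.094     ] 0.08956354995229684 -9.865717768445535
shift cm [-0.27 12.05  0.09] turn 0.034 | now [ 0.5356 -0.2023  0.2595] yaw -7.9 tilt -1.0 F [-2.2  0.1 -0.5] grip 0.498 t 1.9833 j [-0.31  0.29  0.71  1.7  -0.19  1.23  0.3 ]
```

Call:
{"method": "arm_command", "body": {
  "targets": [
    [-0.3,6,0.1,0.03,50],
    [-0.3,10,0.1,0.03,50],
    [-0.3,12,0.1,0.03,50],
    [-0.3,12,0.1,0.03,50],
    [-0.3,12,0.1,0.03,0],
    [-0.3,12,0.1,0.03,0],
    [-0.3,12,0.1,0.03,0],
    [-0.3,12,0.1,0.03,0],
    [-0.3,12,0.1,0.03,0],
    [-0.3,12,0.1,0.03,0]
  ],
  "squeeze": 80
}}

```text
clock: 2.82
position: [0.538, -0.194, 0.142]
ee_rot: [0.456, -0.539, 0.54, -0.458]
ft_force: [-3.6, 1.3, 8.7]
grip_width: 0.121
```

Call:
{"method": "arm_command", "body": {
  "targets": [
    [0,0,0,0,0],
    [0,0,0,0,0],
    [0,-1,0,0,0],
    [0,-2,0,0,0],
    [0,-3,0,0,0],
    [0,-4,0,0,0],
    [0,-5,0,0,0],
    [0,-6,0,0,0],
    [0,-6,0,0,0]
  ]
}}

```text
clock: 3.57
position: [0.5382, -0.1943, 0.2025]
ee_rot: [0.456, -0.539, 0.54, -0.458]
ft_force: [0.8, 0.6, -1.5]
grip_width: 0.125
```

```bash
python3 -c "
from h import *
P,a=snap('wrist','w2.png');Q,b=snap('scene','s2.png')
cv2.imwrite('pics/v2.png',np.hstack([cv2.resize(a,(400,300)),cv2.resize(b[180:300,150:310],(400,300),interpolation=2)]))
go(.5367,-.2,.29,-9.9)"
```

```text
shift cm [ 0.62 -8.96  0.03] turn 0.008 | now [ 0.5374 -0.1938  0.2004] yaw -9.4 tilt -1.0 F [-0.2  0.5 -2.6] grip 0.125 t 3.6667 j [-0.31  0.35  0.69  1.77 -0.24  1.12  0.3 ]
```

View pics/v2.png

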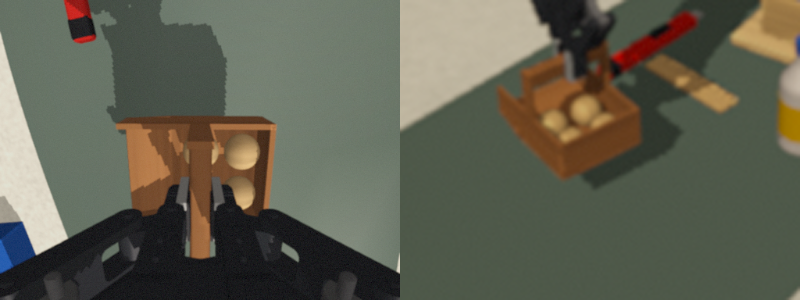

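Grip is good (0.125 opening) and the tote is hanging level with its beads. Next I carry it above the bin, spout toward unit +y.

```bash
cat >> h.py <<'E'
UO=np.array([.561,.1836]); UY=9.0
def uw(x,y):
    c,s=np.cos(np.radians(UY)),np.sin(np.radians(UY)); return UO+[c*x-s*y,s*x+c*y]
def gob(ux,uy,z,yaw,off=.006):   # put the tote's middle at unit (ux,uy)
    a=np.radians(yaw); w=uw(ux,uy)-off*np.array([np.sin(a),-np.cos(a)]); go(w[0],w[1],z,yaw)
E
python3 -c "
from h import *
gob(.008,-.034,.30,-81)"
```

```text
shift cm [-34.84  -9.96  -1.46] turn 1.249 | now [ 0.5374 -0.1938  0.2004] yaw -9.4 tilt -1.0 F [-0.2  0.5 -2.6] grip 0.125 t 3.6667 j [-0.31  0.35  0.69  1.77 -0.24  1.12  0.3 ]
```

Call:
{"method": "arm_command", "body": {
  "targets": [
    [0,-1,0,0,0],
    [0,-3,0,0,0],
    [0,-5,0,0,0],
    [-0.5,-7,0,0.02,0],
    [-1.5,-9,0,0.06,0],
    [-3,-10,0,0.12,0],
    [-5,-10,-0.2,0.2,0],
    [-7,-10,-0.3,0.28,0],
    [-9,-10,-0.4,0.36,0],
    [-11,-10,-0.5,0.44,0]
  ]
}}

```text
clock: 4.5
position: [0.5502, -0.0837, 0.3002]
ee_rot: [-0.327, 0.627, -0.627, 0.327]
ft_force: [0.6, 0.1, -2.8]
grip_width: 0.124
```

```bash
python3 -c "
from h import *
gob(.008,-.034,.30,-81)"
```

```text
shift cm [-2.106e+01  2.000e-02 -1.105e+01] turn 0.804 | now [ 0.5502 -0.0837  0.3002] yaw -34.9 tilt -1.0 F [ 0.6  0.1 -2.8] grip 0.124 t 4.5 j [-0.56  0.21  0.73  1.68 -0.14  1.3  -0.42]
```

Call:
{"method": "arm_command", "body": {
  "targets": [
    [-1.8,0,-0.9,0.08,0],
    [-3.6,0,-1.9,0.16,0],
    [-5.4,0,-2.8,0.24,0],
    [-7.2,0,-3.8,0.32,0],
    [-9,0,-4.7,0.4,0],
    [-10.8,0,-5.7,0.48,0],
    [-12.6,0,-6.6,0.56,0],
    [-14.4,0,-7.6,0.64,0],
    [-16.2,0,-8.5,0.72,0],
    [-17.5,0,-9.2,0.8,0]
  ]
}}

```text
clock: 5.33
position: [0.5741, 0.1138, 0.3]
ee_rot: [-0.058, 0.705, -0.705, 0.057]
ft_force: [0.1, -0.1, -2.4]
grip_width: 0.126
```

```bash
python3 -c "
from h import *
gob(.008,-.034,.225,-81)"
```

```text
shift cm [-1.22  7.5  -3.69] turn 0.006 | now [0.5741 0.1138 0.3   ] yaw -80.6 tilt -1.0 F [ 0.1 -0.1 -2.4] grip 0.126 t 5.3333 j [-0.86  0.29  0.72  1.61 -0.19  1.32 -1.52]
```

Call:
{"method": "arm_command", "body": {
  "targets": [
    [-0.6,0,-1.8,0,0],
    [-1,1,-3,0,0],
    [-1.2,3,-3.7,0,0],
    [-1.2,5,-3.7,0,0],
    [-1.2,6.5,-3.7,0,0],
    [-1.2,7.5,-3.7,0,0],
    [-1.2,7.5,-3.7,0,0],
    [-1.2,7.5,-3.7,0,0]
  ]
}}

```text
clock: 6.0
position: [0.58, 0.15, 0.2249]
ee_rot: [0.059, -0.704, 0.705, -0.059]
ft_force: [0.4, -0.5, -2.0]
grip_width: 0.12
```

```bash
python3 -c "
from h import *
P,a=snap('wrist','w3.png');Q,b=snap('scene','s3.png')
cv2.imwrite('pics/v3.png',np.hstack([cv2.resize(a,(400,300)),cv2.resize(b[110:260,260:460],(400,300),interpolation=2)]))
gob(.008,-.034,.212,-81)"
```

```text
shift cm [ 0.01  1.41 -0.22] turn 0.009 | now [0.5806 0.1501 0.2261] yaw -80.5 tilt -1.0 F [ 0.6 -0.4 -0.8] grip 0.124 t 6.1 j [-0.87  0.38  0.68  1.66 -0.26  1.19 -1.53]
```

View pics/v3.png

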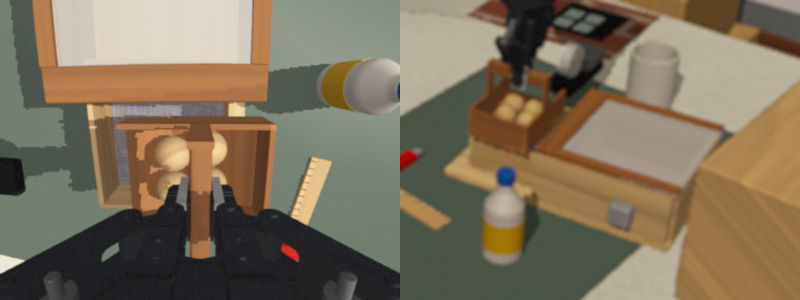

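Call:
{"method": "arm_command", "body": {
  "targets": [
    [0,0.7,-0.2,0,0],
    [0,1.2,-0.2,0,0],
    [0,1.4,-0.2,0,0],
    [0,1.4,-0.2,0,0]
  ]
}}

```text
clock: 6.43
position: [0.5799, 0.1527, 0.2113]
ee_rot: [-0.059, 0.705, -0.704, 0.059]
ft_force: [1.0, 0.9, 0.5]
grip_width: 0.121
```

```bash
python3 -c "
from h import *
gob(.008,-.034,.21,-81)"
```

```text
shift cm [-0.02  0.13  0.05] turn 0.009 | now [0.5799 0.1527 0.2113] yaw -80.5 tilt -1.0 F [1.  0.9 0.5] grip 0.121 t 6.4333 j [-0.87  0.4   0.67  1.68 -0.27  1.16 -1.53]
```

Call:
{"method": "arm_command", "body": {
  "targets": [
    [0,0,0,0,13.5],
    [0,0.1,-0.3,0,14.5],
    [0,0.3,-0.7,0,15.5],
    [0,0.5,-1.1,0,16.5],
    [0,0.7,-1.5,0,17],
    [0,0.7,-1.5,0,17],
    [0,1.1,-2.1,0,18],
    [0,1.55,-2.75,0,19.5],
    [0,1.55,-2.75,0,19.5]
  ],
  "squeeze": 40
}}

```text
clock: 7.18
position: [0.5745, 0.1811, 0.1945]
ee_rot: [-0.06, 0.705, -0.705, 0.059]
ft_force: [0.4, 1.2, 1.4]
grip_width: 0.19
```

```bash
python3 -c "
from h import *
P,a=snap('wrist','w4.png');Q,b=snap('scene','s4.png')
cv2.imwrite('pics/v4.png',np.hstack([cv2.resize(a,(400,300)),cv2.resize(b[110:260,260:460],(400,300),interpolation=2)]))
gob(.008,-.034,.21,-81)"
```

```text
shift cm [-0.05 -1.46  2.82] turn 0.01 | now [0.575  0.1799 0.1954] yaw -80.4 tilt -1.0 F [-0.2  1.3  1.6] grip 0.192 t 7.2833 j [-0.9   0.42  0.66  1.68 -0.28  1.13 -1.57]
```

View pics/v4.png

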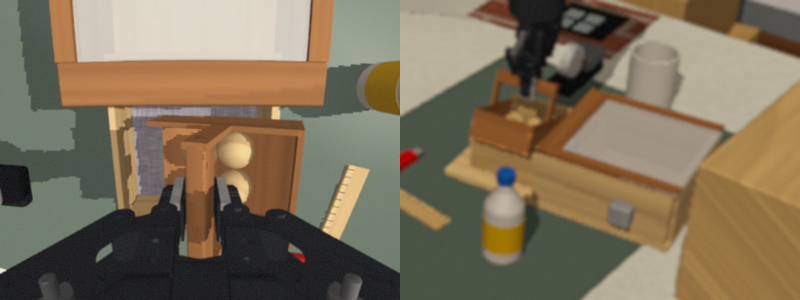

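Call:
{"method": "arm_command", "body": {
  "targets": [
    [0,0.3,-0.3,0,20],
    [0,0.6,-0.6,0,20.5],
    [0,0.9,-0.85,0,21],
    [0,1.1,-1.1,0,21.5],
    [0,1.4,-1.35,0,22],
    [0,1.75,-1.6,0,22.5],
    [0,2.1,-1.8,0,23],
    [0,2.35,-2.0,0,23],
    [0,2.35,-2.0,0,23],
    [0,2.35,-2.0,0,23]
  ]
}}

```text
clock: 8.12
position: [0.5718, 0.199, 0.1719]
ee_rot: [0.059, -0.705, 0.705, -0.058]
ft_force: [0.4, 0.2, 0.1]
grip_width: 0.232
```

Call:
{"method": "arm_command", "body": {
  "targets": [
    [0,0,0,0,23],
    [0,0,0,0,23],
    [0,0,0,0,23],
    [0,0,0,0,23],
    [0,0,0,0,23],
    [0,0,0,0,23],
    [0,0,0,0,23]
  ]
}}

```text
clock: 8.7
position: [0.5718, 0.199, 0.1721]
ee_rot: [-0.059, 0.705, -0.705, 0.059]
ft_force: [-0.2, -0.1, -0.1]
grip_width: 0.231
```

```bash
python3 -c "
from h import *
P,a=snap('wrist','w5.png');Q,b=snap('scene','s5.png')
cv2.imwrite('pics/v5.png',np.hstack([cv2.resize(a,(400,300)),cv2.resize(b[110:260,260:460],(400,300),interpolation=2)]))
gob(.008,-.034,.21,-81)"
```

```text
shift cm [-0.04 -3.79  4.75] turn 0.009 | now [0.5719 0.199  0.1721] yaw -80.5 tilt -1.0 F [-0.6  0.3 -1.5] grip 0.232 t 8.8 j [-0.91  0.45  0.64  1.7  -0.3   1.09 -1.59]
```

View pics/v5.png

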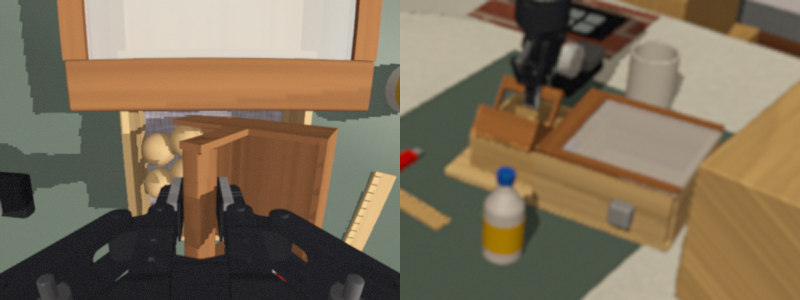

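Tilting works: the tote's back is empty, and two beads lie at the bin's far wall (160,150/183), with two near the lip. I'll draw the tilted tote back along its slope to give them room.

Call:
{"method": "arm_command", "body": {
  "targets": [
    [0,-0.4,0.4,0,23],
    [0,-0.8,0.8,0,23],
    [0,-1.2,1.2,0,23],
    [0,-1.6,1.6,0,23],
    [0,-2,2,0,23],
    [0,-2,2,0,23],
    [0,-2,2,0,23],
    [0,-2,2,0,23]
  ]
}}

```text
clock: 9.47
position: [0.5753, 0.1793, 0.1921]
ee_rot: [-0.058, 0.705, -0.705, 0.059]
ft_force: [0.0, 1.7, 1.0]
grip_width: 0.229
```

```bash
python3 -c "
from h import *
P,a=snap('wrist','w6.png');Q,b=snap('scene','s6.png')
cv2.imwrite('pics/v6.png',np.hstack([cv2.resize(a,(400,300)),cv2.resize(b[110:260,260:460],(400,300),interpolation=2)]))
gob(.008,-.034,.21,-81)"
```

```text
shift cm [-0.05 -1.82  2.76] turn 0.009 | now [0.5751 0.1793 0.1918] yaw -80.5 tilt -1.0 F [-0.4  1.3  1.9] grip 0.234 t 9.5667 j [-0.9   0.42  0.66  1.69 -0.28  1.13 -1.57]
```

View pics/v6.png

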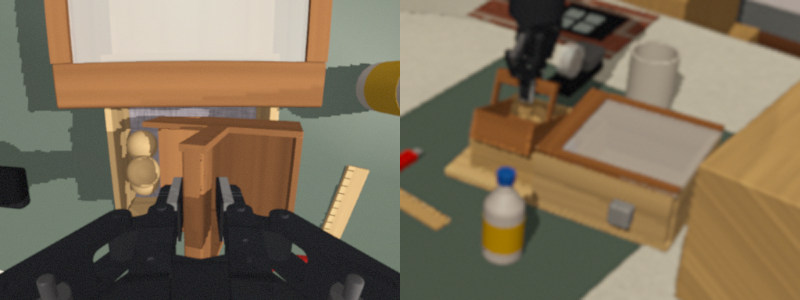

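Call:
{"method": "arm_command", "body": {
  "targets": [
    [0,0.5,-0.3,0,23],
    [0,1,-0.6,0,23],
    [0,1.2,-0.6,0,23],
    [0,1.2,-0.6,0,23],
    [0,1.2,-0.6,0,23],
    [0,1.2,-0.6,0,23],
    [0,0.5,0,0,23],
    [0,0,0.3,0,22],
    [0,-0.5,0.8,0,20],
    [0,-1,1.2,0,18]
  ]
}}

```text
clock: 10.4
position: [0.577, 0.1665, 0.2019]
ee_rot: [0.059, -0.704, 0.705, -0.058]
ft_force: [-0.5, 0.7, -0.3]
grip_width: 0.181
```

Call:
{"method": "arm_command", "body": {
  "targets": [
    [0,-0.4,0.4,0,14],
    [0,-0.8,0.8,0,8],
    [0,-1,1,0,0],
    [0,-1,1,0,0],
    [0,-1,1,0,0],
    [0,-1,1,0,0],
    [0,-2,1,0,0],
    [0,-4,1,0,0],
    [0,-6,1,0,0],
    [0,-6,1,0,0]
  ],
  "squeeze": 80
}}

```text
clock: 11.23
position: [0.5802, 0.1578, 0.2665]
ee_rot: [-0.057, 0.705, -0.704, 0.06]
ft_force: [0.6, -0.3, -1.5]
grip_width: 0.122
```

```bash
python3 -c "
from h import *
P,a=snap('wrist','w7.png');Q,b=snap('scene','s7.png');T,c=snap('top','t7.png')
cv2.imwrite('pics/v7.png',np.hstack([cv2.resize(a,(400,300)),cv2.resize(b[90:240,260:460],(400,300),interpolation=2)]))
gob(.008,-.034,.21,-81)"
```

```text
shift cm [-0.06  5.19  0.58] turn 0.009 | now [0.5786 0.1578 0.2619] yaw -80.5 tilt -1.0 F [ 0.  -0.3 -2.6] grip 0.126 t 11.3833 j [-0.89  0.35  0.69  1.62 -0.23  1.25 -1.56]
```

View pics/v7.png

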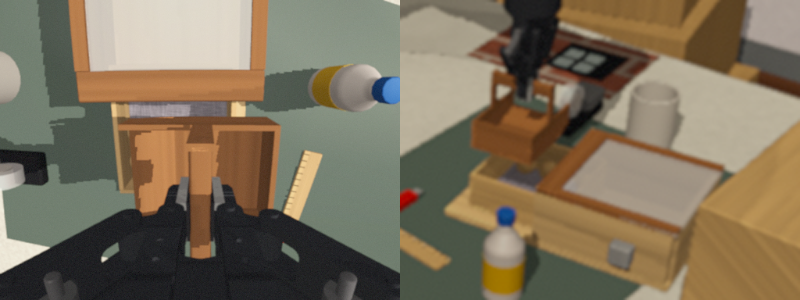

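Tote is empty and level again (opening 0.126). Now I turn it back in front of the unit, back wall toward the bin.

```bash
python3 -c "
from h import *
gob(-.15,0,.28,9)"
```

```text
shift cm [16.3  -1.81 -3.57] turn -1.562 | now [0.5786 0.1578 0.2619] yaw -80.5 tilt -1.0 F [ 0.  -0.3 -2.6] grip 0.126 t 11.3833 j [-0.89  0.35  0.69  1.62 -0.23  1.25 -1.56]
```

Call:
{"method": "arm_command", "body": {
  "targets": [
    [1,-1.5,0,-0.1,0],
    [3,-1.8,-0.5,-0.22,0],
    [5,-1.8,-1,-0.34,0],
    [7,-1.8,-1.5,-0.46,0],
    [9,-1.8,-2,-0.58,0],
    [11,-1.8,-2.5,-0.7,0],
    [13,-1.8,-3,-0.82,0],
    [15,-1.8,-3.4,-0.94,0],
    [16.3,-1.8,-3.6,-1.06,0],
    [16.3,-1.8,-3.6,-1.18,0]
  ]
}}

```text
clock: 12.22
position: [0.4095, 0.1663, 0.2791]
ee_rot: [-0.444, 0.552, -0.551, 0.442]
ft_force: [0.5, 0.4, -1.2]
grip_width: 0.121
```

Call:
{"method": "arm_command", "body": {
  "targets": [
    [0,0,0,-0.12,0],
    [0,0,0,-0.24,0],
    [0,0,0,-0.36,0],
    [0,0,0,-0.38,0],
    [0,0,0,-0.38,0],
    [0,0,0,-0.38,0]
  ]
}}

```text
clock: 12.72
position: [0.4118, 0.1661, 0.2796]
ee_rot: [0.537, -0.461, 0.461, -0.536]
ft_force: [0.5, -0.1, -1.3]
grip_width: 0.126
```

```bash
python3 -c "
from h import *
T,c=snap('top','t8.png');Q,b=snap('scene','s8.png')
cv2.imwrite('pics/v8.png',np.hstack([cv2.resize(c[90:240,135:335],(400,300),interpolation=2),cv2.resize(b[110:260,260:460],(400,300),interpolation=2)]))
gob(-.15,0,.164,9)"
```

```text
shift cm [ 1.000e-02  1.158e+01 -0.000e+00] turn -0.005 | now [0.412  0.1662 0.2798] yaw 8.7 tilt -1.0 F [ 0.8  0.5 -1.5] grip 0.127 t 12.8167 j [-1.07 -0.09  0.55  1.97  0.05  1.25 -0.38]
```

View pics/v8.png

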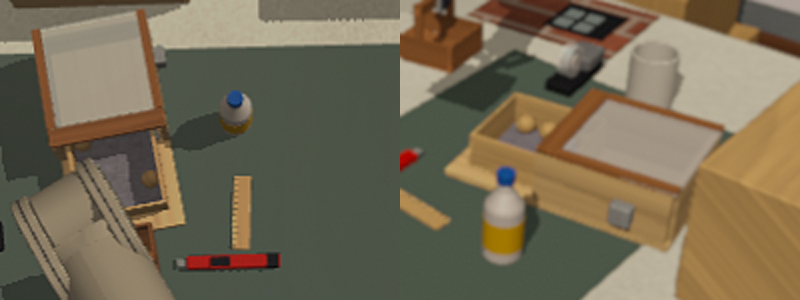

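```bash
python3 -c "
from h import *
P,a=snap('wrist','w9.png');b=cv2.imread('pics/s8.png');w=cv2.imread('pics/w7.png');c=cv2.imread('pics/t8.png')
o=np.zeros((600,800,3),np.uint8);o[:300,:400]=cv2.resize(a,(400,300))
o[:300,400:]=cv2.resize(b[95:215,240:400],(400,300),interpolation=2)
o[300:,:400]=cv2.resize(w[130:325,140:400],(400,300),interpolation=2)
o[300:,400:]=cv2.resize(c[145:220,155:255],(400,300),interpolation=2)
cv2.imwrite('pics/v9.png',o)
"
```

```text
(no output)
```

View pics/v9.png

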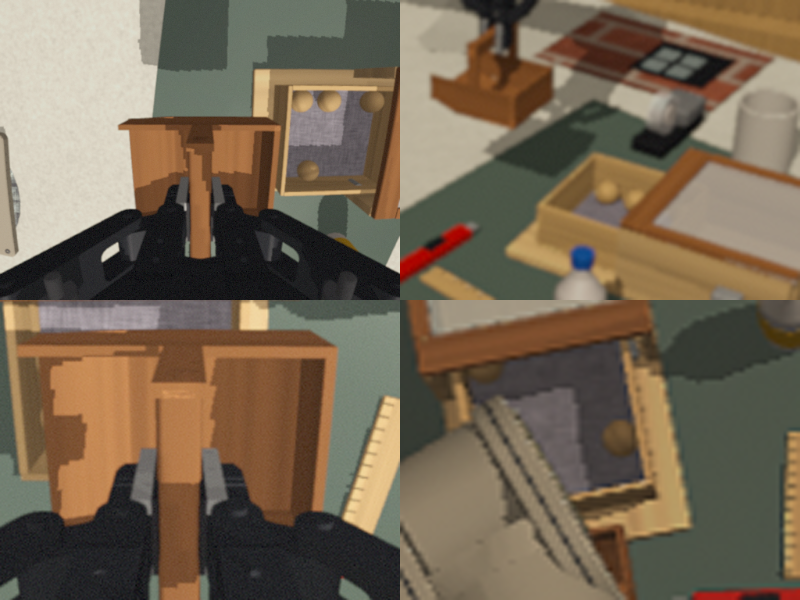

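All four beads are in the bin: wrist view (302,100), (330,100), (372,100) and (308,170). The tote is empty, so I lower it and push the bin with its back wall.

Call:
{"method": "arm_command", "body": {
  "targets": [
    [0,2,0,0,0],
    [0,4.5,0,0,0],
    [0,7,0,0,0],
    [0,9,0,0,0],
    [0,10.5,0,0,0],
    [0,11,0,0,0],
    [0,11,0.5,0,0],
    [0,11,1.5,0,0],
    [0,11,2.5,0,0],
    [0,11,3.2,0,0]
  ],
  "squeeze": 100
}}

```text
clock: 13.7
position: [0.4453, 0.1718, 0.1714]
ee_rot: [-0.536, 0.46, -0.46, 0.538]
ft_force: [0.3, 0.2, -2.4]
grip_width: 0.12
```

Call:
{"method": "arm_command", "body": {
  "targets": [
    [0,0,0.5,0,0],
    [0,0,1,0,0],
    [0,0,1.5,0,0],
    [0,0,2,0,0],
    [0,0,2.5,0,0],
    [0,0,3,0,0]
  ]
}}

```text
clock: 14.2
position: [0.4736, 0.176, 0.1701]
ee_rot: [0.537, -0.46, 0.46, -0.537]
ft_force: [-1.6, -0.5, -0.4]
grip_width: 0.117
```

```bash
python3 -c "
from h import *
gob(.03,0,.17,9)"
```

```text
shift cm [-1.000e-02  0.000e+00  1.176e+01] turn -0.002 | now [0.4736 0.176  0.1701] yaw 8.9 tilt -1.0 F [-1.6 -0.5 -0.4] grip 0.117 t 14.2 j [-0.99  0.21  0.61  1.96 -0.14  1.01 -0.17]
```

Call:
{"method": "arm_command", "body": {
  "targets": [
    [0,0,0.8,0,0],
    [0,0,1.8,0,0],
    [0,0,2.8,0,0],
    [0,0,3.8,0,0],
    [0,0,4.8,0,0],
    [0,0,5.8,0,0],
    [0,0,6.8,0,0],
    [0,0,7.8,0,0],
    [0,0,8.5,0,0],
    [0,0,9,0,0]
  ]
}}

```text
clock: 15.03
position: [0.5633, 0.1899, 0.1698]
ee_rot: [0.537, -0.46, 0.46, -0.537]
ft_force: [-1.3, 0.6, -0.8]
grip_width: 0.117
```

Call:
{"method": "arm_command", "body": {
  "targets": [
    [0,0,0.3,0,0],
    [0,0,0.6,0,0],
    [0,0,0.9,0,0],
    [0,0,1.2,0,0]
  ]
}}

```text
clock: 15.37
position: [0.5731, 0.1911, 0.1699]
ee_rot: [0.538, -0.46, 0.459, -0.536]
ft_force: [-12.2, -2.4, 5.4]
grip_width: 0.12
```

Call:
{"method": "arm_command", "body": {
  "targets": [
    [0,0,0.3,0,0],
    [0,0,0.6,0,0],
    [0,0,0.8,0,0]
  ]
}}

```text
clock: 15.62
position: [0.5808, 0.1925, 0.1697]
ee_rot: [0.538, -0.461, 0.459, -0.536]
ft_force: [-7.4, -0.5, 1.5]
grip_width: 0.115
```

```bash
python3 -c "
from h import *
gob(.03,0,.17,9)"
```

```text
shift cm [-0.03 -0.03  0.91] turn -0.002 | now [0.5808 0.1925 0.1697] yaw 8.9 tilt -1.0 F [-7.4 -0.5  1.5] grip 0.115 t 15.6167 j [-0.85  0.46  0.59  1.68 -0.28  1.1  -0.03]
```

Call:
{"method": "arm_command", "body": {
  "targets": [
    [0,0,0.2,0,0],
    [0,0,0.4,0,0],
    [0,0,0.5,0,0]
  ]
}}

```text
clock: 15.87
position: [0.5863, 0.1936, 0.1697]
ee_rot: [0.538, -0.46, 0.459, -0.537]
ft_force: [-4.0, -0.2, -3.8]
grip_width: 0.121
```

Call:
{"method": "arm_command", "body": {
  "targets": [
    [0,0,0.2,0,0],
    [0,0,0.3,0,0],
    [0,0,0.3,0,0]
  ]
}}

```text
clock: 16.12
position: [0.5905, 0.1939, 0.1703]
ee_rot: [-0.537, 0.46, -0.46, 0.537]
ft_force: [-0.9, 1.2, -2.6]
grip_width: 0.122
```

```bash
python3 -c "
from h import *
gob(.03,0,.17,9)"
```

```text
shift cm [-0.04  0.03 -0.07] turn -0.002 | now [0.5905 0.1939 0.1703] yaw 8.9 tilt -1.0 F [-0.9  1.2 -2.6] grip 0.122 t 16.1167 j [-0.84  0.48  0.58  1.65 -0.29  1.1  -0.02]
```

The force fell from -12 N to -1 N, so the catch seems to have snapped. I'll press on gently to feel the stop.

Call:
{"method": "arm_command", "body": {
  "targets": [
    [0,0,0.2,0,0],
    [0,0,0.4,0,0],
    [0,0,0.5,0,0]
  ]
}}

```text
clock: 16.37
position: [0.5937, 0.194, 0.1701]
ee_rot: [0.538, -0.461, 0.459, -0.536]
ft_force: [-14.1, -4.0, 7.1]
grip_width: 0.119
```

Call:
{"method": "arm_command", "body": {
  "targets": [
    [0,0,0.2,0,0],
    [0,0,0.3,0,0],
    [0,0,0.3,0,0]
  ]
}}

```text
clock: 16.62
position: [0.5947, 0.1941, 0.1695]
ee_rot: [0.54, -0.462, 0.458, -0.535]
ft_force: [-22.3, -5.6, 11.2]
grip_width: 0.123
```

```bash
python3 -c "
from h import *
gob(-.16,0,.17,9)"
```

```text
shift cm [ -0.06   0.14 -19.5 ] turn -0.002 | now [0.5947 0.1941 0.1695] yaw 8.9 tilt -1.0 F [-22.3  -5.6  11.2] grip 0.123 t 16.6167 j [-0.83  0.49  0.58  1.63 -0.29  1.12 -0.02]
```

Solid stop felt at 22 N, with the bin front at unit x ≈ 0.09, which is home. Backing off, I'll return the tote to its own free spot.

Call:
{"method": "arm_command", "body": {
  "targets": [
    [0,0,-1,0,0],
    [0,0,-3,0,0],
    [0,0,-6,0,0],
    [0,0,-9,0,0],
    [0,-2,-11,0,0],
    [0,-5,-12,0,0],
    [0,-8,-12,0,0],
    [0,-9,-12,0,0],
    [0,-9,-12,0,0]
  ]
}}

```text
clock: 17.37
position: [0.4811, 0.1771, 0.2633]
ee_rot: [-0.535, 0.459, -0.46, 0.54]
ft_force: [0.7, 1.1, -2.1]
grip_width: 0.12
```

```bash
python3 -c "
from h import *
P,a=snap('wrist','w10.png')
go(.537,-.194,.20,-9)"
```

```text
shift cm [37.53  6.04 -0.12] turn 0.312 | now [0.4803 0.1768 0.2611] yaw 8.9 tilt -1.0 F [ 0.5  0.  -2.5] grip 0.122 t 17.4167 j [-1.03  0.11  0.63  1.85 -0.07  1.2  -0.22]
```

Call:
{"method": "arm_command", "body": {
  "targets": [
    [2,0,0,0.02,0],
    [6,0,0,0.05,0],
    [10,0,0,0.1,0],
    [14,0,0,0.15,0],
    [18,0,0,0.2,0],
    [22,0,0,0.25,0],
    [26,0,0,0.3,0],
    [30,1,-0.1,0.31,0],
    [34,2.5,-0.1,0.31,0],
    [36.5,4,-0.1,0.31,0]
  ]
}}

```text
clock: 18.25
position: [0.5338, -0.1889, 0.2182]
ee_rot: [0.46, -0.538, 0.539, -0.458]
ft_force: [0.1, 0.2, 0.4]
grip_width: 0.12
```

Call:
{"method": "arm_command", "body": {
  "targets": [
    [1,2,0,0,0],
    [1,4,0,0,0],
    [1,5.5,0,0,0],
    [1,6.5,0,0,0],
    [1,6.5,0,0,0]
  ]
}}

```text
clock: 18.67
position: [0.5314, -0.194, 0.1518]
ee_rot: [-0.461, 0.538, -0.536, 0.458]
ft_force: [0.2, -0.9, -1.5]
grip_width: 0.119
```

```bash
python3 -c "
from h import *
go(.537,-.194,.142,-9)"
```

```text
shift cm [-0.09  0.98  0.55] turn 0.001 | now [ 0.5314 -0.194   0.1518] yaw -8.9 tilt -1.0 F [ 0.2 -0.9 -1.5] grip 0.119 t 18.6667 j [-0.41  0.45  0.83  1.82 -0.38  1.04  0.42]
```

Call:
{"method": "arm_command", "body": {
  "targets": [
    [0,0.3,0,0,0],
    [0,0.6,0,0,0],
    [0,0.6,0,0,0]
  ]
}}

```text
clock: 18.92
position: [0.5333, -0.1938, 0.1492]
ee_rot: [0.46, -0.537, 0.537, -0.46]
ft_force: [-0.3, 0.7, -1.0]
grip_width: 0.12
```

Call:
{"method": "arm_command", "body": {
  "targets": [
    [0,0.2,0,0,0],
    [0,0.4,0,0,0],
    [0,0.4,0,0,0]
  ]
}}

```text
clock: 19.17
position: [0.5331, -0.1938, 0.145]
ee_rot: [-0.46, 0.537, -0.537, 0.46]
ft_force: [0.6, 0.4, -2.2]
grip_width: 0.12
```

Call:
{"method": "arm_command", "body": {
  "targets": [
    [0,0.2,0,0,0],
    [0,0.35,0,0,0],
    [0,0.35,0,0,0]
  ]
}}

```text
clock: 19.42
position: [0.533, -0.1939, 0.1413]
ee_rot: [-0.46, 0.537, -0.537, 0.46]
ft_force: [0.1, 0.9, -0.9]
grip_width: 0.12
```

Call:
{"method": "arm_command", "body": {
  "targets": [
    [0,0.15,0,0,0],
    [0,0.25,0,0,0],
    [0,0.25,0,0,0]
  ]
}}

```text
clock: 19.67
position: [0.5337, -0.194, 0.1397]
ee_rot: [0.459, -0.537, 0.537, -0.46]
ft_force: [-0.6, 0.6, 6.0]
grip_width: 0.124
```

Desk contact is at 6 N. I open gently, wait, then rise.

Call:
{"method": "arm_command", "body": {
  "targets": [
    [0,0,0,0,20],
    [0,0,0,0,30],
    [0,0,0,0,45],
    [0,0,0,0,45],
    [0,-2,0,0,45],
    [0,-5,0,0,45],
    [0,-9,0,0,45],
    [0,-13,0,0,45],
    [0,-16,0,0,45],
    [0,-16,0,0,45]
  ]
}}

```text
clock: 20.5
position: [0.5347, -0.1953, 0.3052]
ee_rot: [0.458, -0.535, 0.54, -0.462]
ft_force: [0.4, -0.6, -0.5]
grip_width: 0.446
```

```bash
python3 -c "
from h import *
P,w=snap('wrist','w11.png');Q,b=snap('scene','s11.png');T,c=snap('top','t11.png')
o=np.zeros((600,800,3),np.uint8);o[:300,:400]=cv2.resize(w,(400,300));o[:300,400:]=cv2.resize(b[100:260,250:463],(400,300),interpolation=2)
o[300:,:400]=cv2.resize(b[195:285,160:280],(400,300),interpolation=2);o[300:,400:]=cv2.resize(c[80:260,70:310],(400,300),interpolation=2)
cv2.imwrite('pics/v11.png',o)
# bin home check: front face under the cover -> predicted pixels
print(proj(Q,[[*uw(.065,0),.1],[*uw(.09,0),.044],[*uw(-.051,0),.069]]).round(0)); go(.53,-.19,.3,-9)"
```

```text
[[342. 168.]
 [349. 187.]
 [305. 166.]]
shift cm [-0.33 -0.12 -0.35] turn 0.002 | now [ 0.533  -0.1938  0.2988] yaw -8.9 tilt -1.0 F [-0.2 -0.  -0.8] grip 0.453 t 20.65 j [-0.5   0.28  0.93  1.67 -0.23  1.31  0.31]
```

The viewer's limit is reached, so the last checks are numeric.

```bash
python3 - <<'E'
from h import *
w=cv2.imread('pics/w11.png');w1=cv2.imread('pics/w1.png');t0=cv2.imread('pics/top0.png');t=cv2.imread('pics/t11.png');s0=cv2.imread('pics/sc0.png');s=cv2.imread('pics/s11.png')
def br(im):
    h=cv2.cvtColor(im,cv2.COLOR_BGR2HSV);m=cv2.inRange(h,(4,110,60),(16,255,255));m=cv2.morphologyEx(m,5,np.ones((3,3)));return m
def roi(im,x0,x1,y0,y1):
    m=br(im);k=np.zeros_like(m);k[y0:y1,x0:x1]=m[y0:y1,x0:x1];p=cv2.findNonZero(k);r=cv2.minAreaRect(p);return [np.round(q,1) for q in r],len(p)
# tote outlines in the fixed cameras, then and now
for n,a in(('top0',t0),('top',t)): print(n,roi(a,290,345,160,215))
for n,a in(('sc0',s0),('sc',s)): print(n,roi(a,180,255,205,275))
# unit: colour along the middle line on the base board / bin, then and now
T=par('top')
for ux in(-.07,-.05,-.03,0,.03,.055):
    q=proj(T,[*uw(ux,-.03),.012])[0].round().astype(int); print(ux,q,t0[q[1],q[0]],t[q[1],q[0]])
# changed regions top
d=(cv2.absdiff(t0,t).max(2)>45).astype(np.uint8);d=cv2.morphologyEx(d,2,np.ones((3,3)))
n,_,st,_=cv2.connectedComponentsWithStats(d);print([list(x) for x in st[1:] if x[4]>15])
d=(cv2.absdiff(s0,s).max(2)>45).astype(np.uint8);d=cv2.morphologyEx(d,2,np.ones((3,3)))
n,_,st,_=cv2.connectedComponentsWithStats(d);print([list(x) for x in st[1:] if x[4]>15])
E
```

```text
top0 ([array([316.6, 187.5]), array([28.2, 36. ]), np.float64(7.6)], 206)
top ([array([304.7, 170.1]), array([0.4, 2.2]), np.float64(26.6)], 3)
sc0 ([array([215.9, 217. ]), array([ 7.7, 60.9]), np.float64(61.2)], 21)
sc ([array([212.7, 229.7]), array([38.5, 69.9]), np.float64(22.9)], 22)
-0.07 [209 203] [ 96 148 184] [ 95 148 184]
-0.05 [207 197] [ 62  93 119] [ 95 146 182]
-0.03 [206 191] [56 52 55] [ 95 146 183]
0 [205 182] [63 63 68] [ 94 146 182]
0.03 [203 173] [61 61 66] [ 94 145 183]
0.055 [202 165] [61 59 65] [ 58  88 113]
[[np.int32(318), np.int32(113), np.int32(17), np.int32(33), np.int32(124)], [np.int32(284), np.int32(112), np.int32(74), np.int32(139), np.int32(4083)], [np.int32(336), np.int32(112), np.int32(31), np.int32(30), np.int32(603)], [np.int32(354), np.int32(124), np.int32(18), np.int32(39), np.int32(138)], [np.int32(359), np.int32(125), np.int32(18), np.int32(40), np.int32(161)], [np.int32(173), np.int32(156), np.int32(43), np.int32(42), np.int32(1332)], [np.int32(171), np.int32(191), np.int32(48), np.int32(15), np.int32(276)], [np.int32(229), np.int32(218), np.i
[... 2787 characters left out ...]
t32(17), np.int32(32), np.int32(256)], [np.int32(122), np.int32(72), np.int32(11), np.int32(19), np.int32(109)], [np.int32(259), np.int32(76), np.int32(12), np.int32(5), np.int32(46)], [np.int32(259), np.int32(88), np.int32(54), np.int32(66), np.int32(1554)], [np.int32(316), np.int32(156), np.int32(28), np.int32(17), np.int32(293)], [np.int32(303), np.int32(167), np.int32(30), np.int32(19), np.int32(338)], [np.int32(295), np.int32(174), np.int32(5), np.int32(6), np.int32(23)], [np.int32(306), np.int32(188), np.int32(19), np.int32(8), np.int32(81)], [np.int32(220), np.int32(237), np.int32(9), np.int32(9), np.int32(61)], [np.int32(209), np.int32(243), np.int32(11), np.int32(12), np.int32(68)]]
```

```bash
python3 -c "
from h import *
o=manip.get_obs();print(o['clock'],o['position'],o['ft_force']);print(manip.hand_in())"
```

```text
20.65 [ 0.53296693 -0.19376673  0.2987701 ] [-0.2169975  -0.0087229  -0.81224993]
the job is handed in; nothing more can be done
None
```

The beads are in the bin, the bin is pushed home, and the empty tote stands upright where it started. I handed the job in at 20.65 s; it gives no verdict.

- **Pouring:** the tool can only turn about the vertical. I rested the tote's underside on the bin's -y side rim, held its bar loosely and swung it spout-down to about 40°. A wrist picture then showed all four beads in the pulled-out bin and no beads visible in the tote.
- **Pushing home:** I pushed the bin front with the tote's back wall. The force rose to about 12 N and fell to about 1 N as the catch passed. A firm stop of about 22 N followed, with the bin front near unit x 90 mm, which is home.
- **Last checks:**
  - The top view shows bare base board where the bin had been.
  - In the scene view, the only differences at the tote are two small patches where the beads were, so it stands as at the start.
  - The gripper is about 16 cm clear of the tote, with under 1 N on the wrist.
- **Not confirmed:**
  - The picture limit was reached, so these last checks were numeric only; my colour mask for the tote was unusable because of shadow from the arm.
  - One small patch near the knife's tip differs in the top view but not in the scene view; I took it as a shadow.
  - I judged the catch by the force drop and the stop, not by seeing its nose.

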